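# Pack a serving set into its two-tier case

### The arm

A 7-joint arm with a two-finger parallel gripper is mounted at the origin on the work surface. World frame = base frame: x ahead of the robot, y to its left, z up, the work surface at z = 0. Lengths are in mm, angles in rad, forces in N, time in s.
With the tool pointing down it reaches from about 350 to 900 mm from the base axis. Payload 8.1 kg.
Tool frame: the origin (TCP) lies at the centre of the arm's flange, where the gripper is bolted on; the fingertips stand ahead of it and the grasp point (between the pads) lies 155 mm ahead of it (robot.tip_reach is the z of the fingertips in the tool frame, in mm); z points along the fingers, y is the direction in which the jaws open and shut (so a half turn about z gives the same grasp; the last joint's range is limited). The gripper opens to 85 mm and grips with 20 to 120 N. Pads are 22 mm wide; open, the fingers measure 114 mm over their backs; the gripper's body (76 mm by 85 mm) begins 54 mm behind the grasp point. The pads swing forward as they close: fully open they stand 13 mm farther back than shut.
Start: joints at [-1.369, 0.434, 0.025, 1.573, -0.012, 1.134, -0.075], TCP at [187.588, 596.191, 404.723] pointing down, gripper open.
Joint ranges: [-2.62, 2.62], [-0.44, 2.09], [-1.27, 1.32], [0.08, 2.57], [-1.32, 4.46], [0.12, 2], [-2.74, 2.74]. Speed limits (rad/s): [2.22, 2.22, 3.01, 3.01, 3.14, 3.14, 3.14].

### API

Orientations are given as [roll, pitch, yaw] about the fixed x, y, z axes, in that order (R = Rz(yaw) Ry(pitch) Rx(roll)).
In Python, from workcell import robot, optics gives the robot as it stands.
- The arm moves only by the tool move_arm, never from a script. Its argument "deltas" is a list of rows, each a list of 7 numbers: the opening, from 0 (shut) to 1 (fully open), then the shift along the tool's x, y, z in mm, then the turn, a rotation vector about the tool's x, y, z in rad. A call has 1 to 5 rows; each row shifts and turns the commanded pose from where the row before left it, along the tool's axes as they then stand; what a row does not reach is not made up. A row lasts 1/12 s, in which the tool goes at most 41.7 mm and 7.16 degrees, less where a joint would pass 70% of its speed; a pose out of reach is approached as far as the arm can. A call with a gripper value outside its range is refused whole. The fingers move at their own pace and stop on an object; "squeeze" is the grip in N (left out, the last holds). Time passes only in rows, so rows that do not move let the fingers close. It gives the time, the measured TCP pose, the force and the opening at its end, in the units of the state.
- robot.read_state(): the state, without advancing time (a new reading comes with each control period).
- optics.get_image(name): name is "scene" or "top"; returns the picture (400x640x3 uint8, blue, green, red); there is no depth.
- optics.calibration(name): a dict with "mtx" (3x3 intrinsics, pixels), "T" (4x4, takes a point from camera to world coordinates). Camera axes: x right, y up, looking along -z (the intrinsics and any distortion apply to the point x, -y, -z); pixel columns grow to the right and rows downward; lengths in mm; the calibration is good to about 2 mm. A picture is of the moment at which its call begins. calibration takes no time and is no camera call.
- robot.close_job(): hands the job in, once; it reports no verdict.
Trained networks look in the newest picture that a camera, given by its name, has taken for a name from the list of things; names that differ only in an ending like _2 or _b are one class to them, and where a whole thing is asked for, a point or a joint stands for the part that bears it (a point fixed in the world has none). Each returns a list of dicts, best first, with "score" (0 to 1); they miss things now and then, are a little off and sometimes report something else, mostly with a low value. They report only what shows in the picture. A call takes as long as a camera call.
- optics.search_frame(thing, camera): "extent" ([left, top, width, height] in pixels, round what is visible of it).
- optics.tip_of(thing, camera): "at" ([row, column] in pixels: a listed point, or the origin of a listed thing).
The state is a dict: "time_s": time; "joint_pos": joint angles; "qd": joint speeds; "effort": joint torques, N m; "ee_pos": TCP position; "tool_rot": TCP orientation; "wrist_force": force on the tool from outside, world axes, zero at the start; "torque": the same for the moment, N m; "grip_width": finger opening in mm.
Only numpy, scipy, OpenCV 4.12 (cv2) and the standard library are available. Lean on these libraries where they do the work, as an engineer would, in place of code of your own. Each camera call takes 0.05 s, during which the arm holds its last target. There are 200 camera calls.

### The job

Pack the serving set away in the teal two-tier case. Lift the hinged white flap right up so that it stands open, lay the wooden spoon flat in the long bay underneath and stand the small wooden bowl upright in the empty short bay, then shut the flap fully and lay the slotted wooden turner flat on top of it, inside the case and clear of the handle. Set the pieces down rather than dropping them, and leave everything else where it is.

Things in the scene. Friction and masses are not known exactly. Their poses are not given: they have to be found in the camera images.
- case: Fixed teal open-topped case, outside 242 mm (its x) by 208 mm (its y) by 86 mm high, walls and floor 6 mm, inside 230 by 196 mm. Origin: centre of its underside, on the grey pad (top 12 mm above the table; all but the mouse stands on it); z up. A white flap, floor of the upper tier, covers the whole inside when shut: underside 62 mm, top face 68 mm above the case's origin.
- long_bay (a point): Centre of the floor (6 mm above the case's underside) of the long bay of the lower tier, under the flap: 230 mm along the case's x, 104 mm along its y, at its -y side; centre at x 0, y -46 mm in the case's frame. Axes as the case's. Ribs 24 mm high and 4 mm thick bound the bays.
- short_bay (a point): Centre of the floor of the empty short bay of the lower tier, by the hinge wall, 125 mm along the case's x by 88 mm along its y; centre at x -52, y +54 mm in the case's frame. The slightly smaller bay next to it, at x +14 to +115 mm, holds a tin. Axes as the case's.
- flap (a joint): Angle of the white flap: 0 shut (level, at its stop), 1.57 upright, 1.85 fully open (leaning back, at its stop). Starts between 0 and 0.35. Hinged along the case's +y wall: axis parallel to the case's x, at y +98 mm, z +65 mm in its frame. Stiff friction hinge: stays where it is left; about 4 N at the handle raises it. Flap 226 by 190 by 6 mm, 0.22 kg.
- flap_handle (a point): Centre of the grip bar of the steel bow handle on the flap: 56 mm long along the hinge, bar 10 mm wide, 8 mm thick, a leg at each end. It is 165 mm from the hinge axis along the flap and 31 mm above the axis when shut (28 mm above the flap's face). Take it across or by its two ends, from above; it can turn between the fingers. Axes turn with the flap: x along the hinge, z out of its upper face.
- spoon_mid (a point): Wooden spoon with a round hollow head. This point: middle of its length, 7 mm above its underside; +x towards the head, z up. 190 mm long (x -95 to +95 mm), lies flat; straight handle 18 mm wide, 14 mm thick from x -95 to +37 mm, the head a shallow cup 60 mm across and 18 mm high centred at x +65 mm. 0.07 kg.
- turner_mid (a point): Wooden slotted turner (spatula) with a flat rectangular blade. This point: middle of its length, 7 mm above its underside; +x towards the head, z up. 190 mm long (x -95 to +95 mm), lies flat; straight handle 18 mm wide, 14 mm thick from x -95 to +20 mm, the blade 56 mm wide and 8 to 10 mm thick from x +18 to +95 mm, with three lengthwise slots closed at the end. 0.07 kg.
- bowl_mid (a point): Small wooden bowl, like a straight-sided cup: 64 mm across over its upper half, narrowing to a 46 mm foot, 50 mm high, wall 5 mm, standing upright. This point is on its axis, 25 mm above its underside; z up. 0.09 kg.
- fork: Bystander, leave alone: wooden fork with three open tines, as long and wide as the turner and of the same wood; origin at the middle of its underside, x towards the tines.
- tin: Bystander, leave alone: round metal tin, 70 mm across and 46 mm high, standing under the flap in the other short bay; origin at the centre of its underside.
- onion: Bystander, leave alone: model red onion, 70 mm across, 78 mm high with its stalk; origin at the centre of its underside. It may swap places with the small bowl.
- pepper: Bystander, leave alone: model green bell pepper, about 82 mm across, 83 mm high; origin at the centre of its underside.
- kiwi: Bystander, leave alone: model kiwi standing on end, 52 mm across, 60 mm high; origin at the centre of its underside.
- mill_mid (a point): Bystander, leave alone: dark wooden pepper mill, 54 mm across, 177 mm high, easily knocked over; this point is on its axis 85 mm above its underside.
- mixbowl: Bystander, leave alone: larger dark wooden bowl, 132 mm across, 58 mm high; origin at the centre of its underside.
- mouse: Bystander, leave alone: black computer mouse, 105 by 60 by 33 mm, on the table; origin at the centre of its underside.

How it is judged (in metres and radians):
On the way, in this order (a step that is already met when the one before it is completed fails the run):
1. the flap is lifted until it stands open (value of joint flap above 1.4 rad), for 0.2 s.
2. the spoon lies flat in the long bay and the small bowl stands upright in the empty short bay of the lower tier (x of spoon_mid in the frame of case between -0.03 and 0.03 m and y of spoon_mid in the frame of case between -0.09 and -0.002 m and z of spoon_mid in the frame of case between 0.006 and 0.02 m and angle between spoon_mid's own z axis and vertical below 0.12 rad and x of bowl_mid in the frame of case between -0.09 and -0.016 m and y of bowl_mid in the frame of case between 0.03 and 0.078 m and z of bowl_mid in the frame of case between 0.024 and 0.038 m and angle between bowl_mid's own z axis and vertical below 0.15 rad and linear speed of each of spoon, bowl below 0.03 m/s), for 0.2 s.
3. the flap is shut over them (value of joint flap below 0.06 rad), for 0.2 s.
At the end, for the whole second after the job is handed in: Flap shut (within 0.06 rad); spoon flat in the long bay under it; small bowl upright (within 0.15 rad) in the empty short bay; turner flat (within 0.1 rad) on the flap, inside the case, its middle within 35 mm of the case's in x and at y -60 to +85 mm; all three at rest (all of step 2 and x of turner_mid in the frame of case between -0.035 and 0.035 m and y of turner_mid in the frame of case between -0.06 and 0.085 m and z of turner_mid in the frame of case between 0.068 and 0.083 m and angle between turner_mid's own z axis and vertical below 0.1 rad and value of joint flap below 0.06 rad and linear speed of turner below 0.03 m/s); the robot touches nothing.
It fails at once if a bystander (tin, fork, onion, pepper, kiwi, mill, larger bowl or mouse) is moved by more than 30 mm (distance of any of fork, pepper, onion, kiwi, mill_mid, mixbowl, tin, mouse from where it was at the start of the episode above 0.03 m).
It fails at once if spoon, small bowl or turner is dropped into the case (faster than 0.6 m/s within about 20 mm of its resting height) ((x of spoon_mid in the frame of case between -0.115 and 0.115 m and y of spoon_mid in the frame of case between -0.098 and 0.098 m and z of spoon_mid in the frame of case below 0.032 m and linear speed of spoon above 0.6 m/s) or (x of bowl_mid in the frame of case between -0.115 and 0.115 m and y of bowl_mid in the frame of case between -0.098 and 0.098 m and z of bowl_mid in the frame of case below 0.05 m and linear speed of bowl above 0.6 m/s) or (x of turner_mid in the frame of case between -0.115 and 0.115 m and y of turner_mid in the frame of case between -0.098 and 0.098 m and z of turner_mid in the frame of case below 0.094 m and linear speed of turner above 0.6 m/s)).
It also fails if it takes over 72 s, if anything falls off the work surface, if the arm or the gripper's body presses on something with over 40 N, if the wrist force passes 120 N, or if a joint passes its speed limit or range.

## Working session

There is one attempt and no reset: what is moved stays moved. The work goes in short steps, Python scripts to look and compute and a tool call to move; the robot and the scene stay as the last step left them, time stands still between calls to the robot, and variables do not carry over. Pictures are saved under pics/ and viewed, about 8 in all and at most 12, crops included, and the job is handed in when it is done.

Besides the shell and the picture viewer there is one more tool, called by a JSON object that holds its "fn" and its "kwargs". move_arm: Moves the arm, as the interface text tells. Its arguments: {"type":"object","properties":{"deltas":{"type":"array","items":{"type":"array","items":{"type":"number"}}},"squeeze":{"type":"number"}},"required":["deltas"]}

```bash
ls; mkdir -p pics; python3 - <<'E'
from workcell import robot, optics
import cv2, numpy as np
np.set_printoptions(precision=3,suppress=True)
print(robot.read_state(), robot.tip_reach)
for c in("scene","top"):
    im=optics.get_image(c); cv2.imwrite(f"pics/{c}0.png",im)
    k=optics.calibration(c); print(c,k)
E
```

```text
pics
{'time_s': 0.0, 'joint_pos': array([-1.369,  0.435,  0.025,  1.574, -0.012,  1.134, -0.075]), 'qd': array([-0.   , -0.001,  0.002,  0.   , -0.001, -0.001,  0.002]), 'effort': array([  0.001, -67.048,   1.026, -31.621,   0.016,   0.012,   0.   ]), 'ee_pos': array([187.543, 595.947, 403.893]), 'tool_rot': array([-3.14 ,  0.   ,  2.837]), 'wrist_force': array([ 0.341,  0.859, -0.251]), 'torque': array([-0.004,  0.026, -0.004]), 'grip_width': 85.46036311727688} 173.4
scene {'mtx': array([[447.055,   0.   , 316.984],
       [  0.   , 447.055, 206.085],
       [  0.   ,   0.   ,   1.   ]]), 'T': array([[   0.653,   -0.567,    0.503, 1194.544],
       [   0.757,    0.476,   -0.446, -605.072],
       [   0.013,    0.672,    0.74 , 1096.673],
       [   0.   ,    0.   ,    0.   ,    1.   ]])}
top {'mtx': array([[377.167,   0.   , 321.402],
       [  0.   , 377.167, 200.108],
       [  0.   ,   0.   ,   1.   ]]), 'T': array([[   0.009,    0.983,   -0.182,  337.097],
       [  -1.   ,    0.012,    0.018,   11.356],
       [   0.02 ,    0.182,    0.983, 1048.423],
       [   0.   ,    0.   ,    0.   ,    1.   ]])}
```

View both.

View pics/scene0.png

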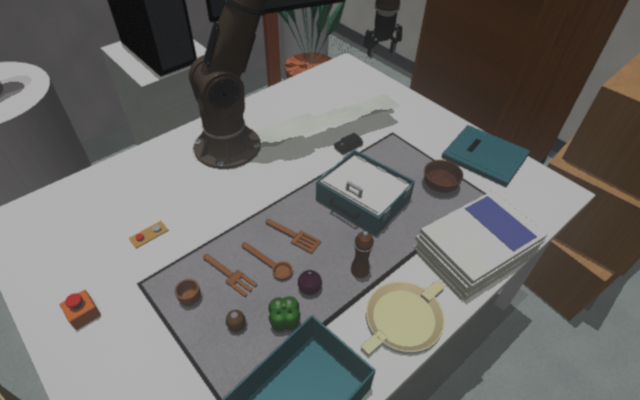

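View pics/top0.png

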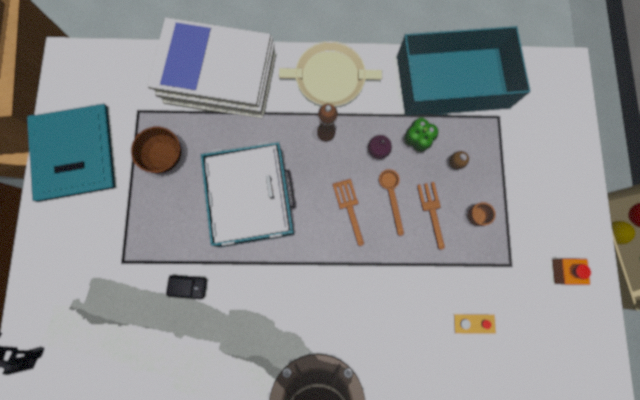

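```bash
cat > h.py <<'E'
from workcell import robot, optics
import cv2, numpy as np
from scipy.spatial.transform import Rotation as Ro
np.set_printoptions(precision=3,suppress=True)
def ray(c,px):  # px = (col,row)
    k=optics.calibration(c); T=k["T"]; m=k["mtx"]
    d=np.array([(px[0]-m[0,2])/m[0,0],-(px[1]-m[1,2])/m[1,1],-1])
    return T[:3,3],T[:3,:3]@d
def at(c,px,z):
    o,d=ray(c,px); return o+d*(z-o[2])/d[2]
def proj(c,P):
    k=optics.calibration(c); T=k["T"]; p=(np.asarray(P,float)-T[:3,3])@T[:3,:3]
    q=(p*[1,-1,-1])@k["mtx"].T; return q[...,:2]/q[...,2:]
E
python3 - <<'E'
from h import *
Z=dict(flap_handle=110,spoon_mid=19,turner_mid=19,bowl_mid=37,fork=12,case=12,onion=12,pepper=12,kiwi=12,mill_mid=97,mixbowl=12,mouse=0)
for c in("scene","top"):
    for t,z in Z.items():
        for r in optics.tip_of(t,c)[:2]:
            p=r["at"][::-1]; print(c,t,np.array(p),round(r["score"],2),at(c,p,z))
E
```

```text
scene flap_handle [352. 187.] 0.66 [533.379 125.508 110.   ]
scene spoon_mid [267.4 260.4] 0.83 [ 531.487 -206.562   19.   ]
scene turner_mid [286.6 232.9] 0.8 [486.509 -99.887  19.   ]
scene turner_mid [190.1 292. ] 0.51 [ 479.431 -432.53    19.   ]
scene bowl_mid [188.3 292.8] 0.86 [ 490.429 -440.385   37.   ]
scene fork [227.8 272.6] 0.71 [ 488.12  -316.349   12.   ]
scene case [360.7 200.6] 0.78 [532.248 176.236  12.   ]
scene onion [305.9 284.9] 0.77 [ 665.108 -171.248   12.   ]
scene pepper [285.9 318.8] 0.84 [ 711.484 -279.224   12.   ]
scene kiwi [239.2 327.2] 0.6 [ 651.301 -387.493   12.   ]
scene mill_mid [363.1 253.6] 0.72 [731.335 -20.444  97.   ]
scene mixbowl [438.1 183.9] 0.82 [648.113 436.427  12.   ]
scene mouse [352.4 147.7] 0.61 [310.088 352.334   0.   ]
top flap_handle [271.6 184.2] 0.77 [550.804 121.3   110.   ]
top spoon_mid [396.5 204. ] 0.65 [ 519.604 -216.485   19.   ]
top turner_mid [352.9 210.3] 0.77 [500.451 -94.841  19.   ]
top bowl_mid [480.9 211.5] 0.76 [ 498.352 -443.783   37.   ]
top fork [433.2 213.9] 0.77 [ 493.998 -320.18    12.   ]
top case [251.1 200.4] 0.71 [526.158 188.213  12.   ]
top case [379.1 151.5] 0.16 [ 673.399 -172.116   12.   ]
top onion [378.4 151.6] 0.63 [ 673.069 -170.093   12.   ]
top pepper [416.9 137.4] 0.94 [ 717.647 -282.901   12.   ]
top kiwi [457.5 162.9] 0.79 [ 642.673 -397.085   12.   ]
top mill_mid [396.  208.6] 0.72 [ 493.776 -197.599   97.   ]
top mill_mid [329.5 123.1] 0.6 [722.821 -25.834  97.   ]
top mixbowl [164.3 157.7] 0.56 [646.026 438.214  12.   ]
top mouse [185.9 285.9] 0.72 [292.052 355.387   0.   ]
```

```bash
python3 - <<'E'
import cv2, numpy as np
t=cv2.imread("pics/top0.png"); s=cv2.imread("pics/scene0.png")
a=cv2.resize(t[135:255,195:305],None,fx=3.6,fy=3.6,interpolation=cv2.INTER_CUBIC)
b=cv2.resize(t[165:255,325:445],None,fx=3.3,fy=3.3,interpolation=cv2.INTER_CUBIC)
c=cv2.resize(s[145:235,310:420],None,fx=3.6,fy=3.6,interpolation=cv2.INTER_CUBIC)
W=np.zeros((600,800,3),np.uint8)
a=a[:432,:396]; W[:a.shape[0],:a.shape[1]]=a
W[:b.shape[0],400:400+b.shape[1]]=b
h=c[:300,:396];W[299:299+h.shape[0],400:400+h.shape[1]]=h[:301]
cv2.imwrite("pics/c1.png",W)
E
```

```text
(no output)
```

View pics/c1.png

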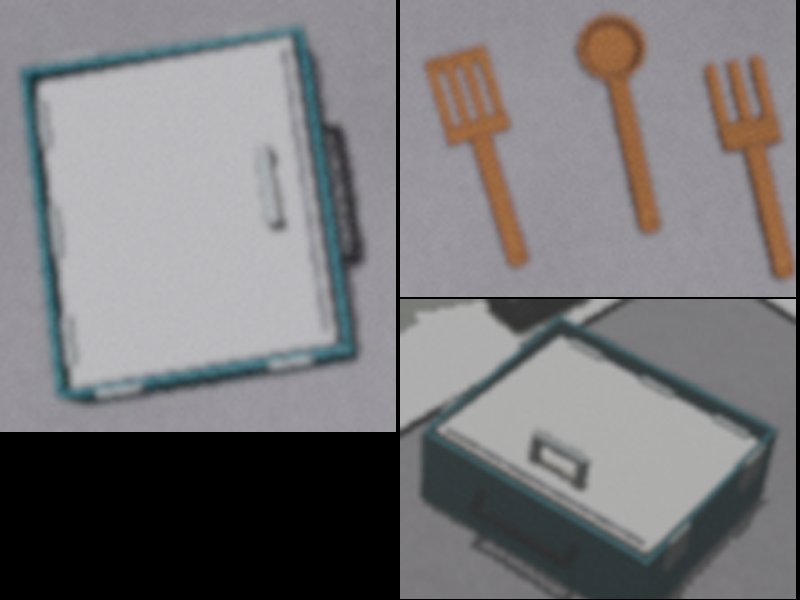

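```bash
cat >> h.py <<'E'
def wood(c,im,boxc,z,r=130):
    """largest wood-coloured blob near world point boxc, world outline at height z"""
    hsv=cv2.cvtColor(im,cv2.COLOR_BGR2HSV)
    m=cv2.inRange(hsv,(3,110,60),(20,255,255))
    n,l,st,ce=cv2.connectedComponentsWithStats(m)
    best=min((np.linalg.norm(at(c,ce[i],z)-boxc),i) for i in range(1,n) if st[i,4]>60)[1]
    ys,xs=np.nonzero(l==best); P=np.array([at(c,(x,y),z) for x,y in zip(xs,ys)])[:,:2]
    return P
def axis(P):
    mu=P.mean(0); w,v=np.linalg.eigh(np.cov((P-mu).T)); a=v[:,1]; a=a*np.sign(a[0])
    s=(P-mu)@a; t=(P-mu)@np.array([-a[1],a[0]])
    mid=mu+a*(s.max()+s.min())/2
    return mid,np.arctan2(a[1],a[0]),s.max()-s.min(),t.max()-t.min()
E
python3 - <<'E'
from h import *
from scipy.optimize import least_squares
co=np.array([[1,1],[1,-1],[-1,-1],[-1,1]])*[121,104]  # top view: TL=+x+y
top=[(201.1,153.9),(279.2,142.8),(293.6,232.8),(212.2,245.6)]
sc=[(414.2,181.9),(380.8,217.5),(316.9,182.8),(355,150.8)]
def f(p,which):
    c,s=np.cos(p[2]),np.sin(p[2]); P=np.c_[co@np.array([[c,s],[-s,c]])+p[:2],np.full(4,98)]
    return np.concatenate([(proj(k,P)-v).ravel() for k,v in which])
for w in ([("top",top)],[("scene",sc)],[("top",top),("scene",sc)]):
    r=least_squares(f,[530,180,0],args=(w,)); print(r.x,np.abs(r.fun).max(),r.fun)
ims={c:cv2.imread(f"pics/{c}0.png") for c in("top","scene")}
for n,b in dict(spoon=(530,-210,19),turner=(495,-97,19),fork=(492,-318,19),bowl=(495,-442,37)).items():
    for c in ims:
        print(n,c,*axis(wood(c,ims[c],np.array(b),b[2])))
# handle bar centre triangulate
hs=[("top",(270/3.6+195,187/3.6+135)),("scene",((562-400)/3.6+310,(448-299)/3.6+145))]
A=[];B=[]
for c,p in hs:
    o,d=ray(c,p);d/=np.linalg.norm(d);M=np.eye(3)-np.outer(d,d);A.append(M);B.append(M@o)
print("handle",np.linalg.lstsq(np.vstack(A),np.concatenate(B),rcond=None)[0])
E
```

```text
[530.371 185.839   0.174] 0.8449878980227084 [-0.264  0.186  0.794 -0.76   0.358 -0.155 -0.845  0.625]
[537.778 185.622   0.186] 1.863941293843311 [ 1.864 -0.956 -0.425  1.793 -0.672 -0.205 -0.765 -1.395]
[532.904 186.398   0.178] 2.2478868326329575 [-0.59  -0.563  0.395 -1.807  0.329 -1.363 -0.786 -0.26   0.933 -1.602
 -1.86   0.761 -1.5   -1.431 -1.224 -2.248]
spoon top [ 526.07  -207.999] 0.1819170442311715 183.4709098778627 54.126489979260285
spoon scene [ 498.435 -213.774] 0.18767430674359217 129.06325254404226 15.838092665345439
turner top [494.715 -89.052] 0.28976192792811617 182.12798961809466 49.73857795729925
turner scene [496.458 -90.401] 0.26020936884437995 183.26627433341764 51.18255797172745
fork top [ 488.769 -317.824] 0.19757093944017853 182.6081449855147 47.022353232588074
fork scene [ 490.489 -319.114] 0.18041846828730979 184.8651010894272 47.120180022054
bowl top [ 491.945 -438.98 ] -0.035821997284443234 56.271325084702134 58.437947605358815
bowl scene [ 493.783 -441.177] 1.4025985592662302 54.07440040492052 22.109585153063698
handle [542.794 125.646 119.272]
```

{"fn": "move_arm", "kwargs": {"deltas": [[1,0,0,0,0,0,0.109],[1,0,0,0,0,0,0.109],[1,0,0,0,0,0,0.109],[1,0,0,0,0,0,0.109],[1,0,0,0,0,0,0.109]], "squeeze": 40}}

```text
time_s: 1.72
ee_pos: [187.6, 596.2, 404.7]
tool_rot: [3.142, -0.0, 2.286]
wrist_force: [-0.2, 0.2, -0.8]
grip_width: 85.2
```

{"fn": "move_arm", "kwargs": {"deltas": [[1,0,0,0,0,0,0.109],[1,0,0,0,0,0,0.109],[1,0,0,0,0,0,0.109],[1,0,0,0,0,0,0.109],[1,0,0,0,0,0,0.109]]}}

```text
time_s: 2.13
ee_pos: [187.5, 596.2, 404.7]
tool_rot: [-3.142, -0.0, 1.741]
wrist_force: [0.2, 0.1, 0.1]
grip_width: 85.3
```

{"fn": "move_arm", "kwargs": {"deltas": [[1,-33,17,4.5,0,0,0],[1,-33,17,4.5,0,0,0],[1,-33,17,4.5,0,0,0],[1,-33,17,4.5,0,0,0],[1,-33,17,4.5,0,0,0]]}}

```text
time_s: 2.55
ee_pos: [300.9, 447.1, 382.2]
tool_rot: [3.141, -0.0, 1.747]
wrist_force: [0.3, 1.4, 1.1]
grip_width: 85.3
```

{"fn": "move_arm", "kwargs": {"deltas": [[1,-33,17,4.5,0,0,0],[1,-33,17,4.5,0,0,0],[1,-33,17,4.5,0,0,0],[1,-33,17,4.5,0,0,0],[1,-33,17,4.5,0,0,0]]}}

```text
time_s: 2.97
ee_pos: [413.5, 299.5, 359.8]
tool_rot: [3.141, -0.001, 1.747]
wrist_force: [1.6, -0.1, -0.8]
grip_width: 85.2
```

{"fn": "move_arm", "kwargs": {"deltas": [[1,-33,17,4.5,0,0,0],[1,-33,17,4.5,0,0,0],[1,-33,17,4.5,0,0,0],[1,-33,17,4.5,0,0,0],[1,-33,17,4.5,0,0,0]]}}

```text
time_s: 3.38
ee_pos: [526.2, 151.9, 337.2]
tool_rot: [3.141, -0.0, 1.747]
wrist_force: [-0.2, 1.1, 0.7]
grip_width: 85.4
```

{"fn": "move_arm", "kwargs": {"deltas": [[1,-33,15,0,0,0,0],[1,0,0,0,0,0,0],[1,0,0,0,0,0,0]]}}

```text
time_s: 3.63
ee_pos: [546.8, 121.1, 337.3]
tool_rot: [3.141, 0.001, 1.742]
wrist_force: [-0.1, 0.1, -0.3]
grip_width: 85.3
```

```bash
python3 - <<'E'
from h import *
s=robot.read_state(); print({k:s[k] for k in("time_s","joint_pos","ee_pos","tool_rot","wrist_force")},robot.tip_reach)
a=optics.get_image("scene"); b=optics.get_image("top")
W=np.zeros((600,800,3),np.uint8)
a=cv2.resize(a[90:240,280:440],None,fx=4,fy=4,interpolation=cv2.INTER_CUBIC)
b=cv2.resize(b[130:255,195:305],None,fx=3,fy=3,interpolation=cv2.INTER_CUBIC)
W[:600,:640]=a; W[:375,470:800]=b
cv2.imwrite("pics/c2.png",W)
R=Ro.from_euler("xyz",s["tool_rot"]).as_matrix()
for o in(155,173.4): print(o,[proj(c,s["ee_pos"]+R[:,2]*o) for c in("scene","top")])
E
```

```text
{'time_s': 3.6333, 'joint_pos': array([-0.626,  0.412,  0.426,  1.844, -0.207,  0.928,  0.064]), 'ee_pos': array([546.849, 121.084, 337.276]), 'tool_rot': array([3.141, 0.001, 1.742]), 'wrist_force': array([-0.073,  0.07 , -0.301])} 173.4
155 [array([355.792, 173.05 ]), array([268.318, 178.929])]
173.4 [array([355.315, 177.517]), array([269.233, 180.743])]
```

View pics/c2.png

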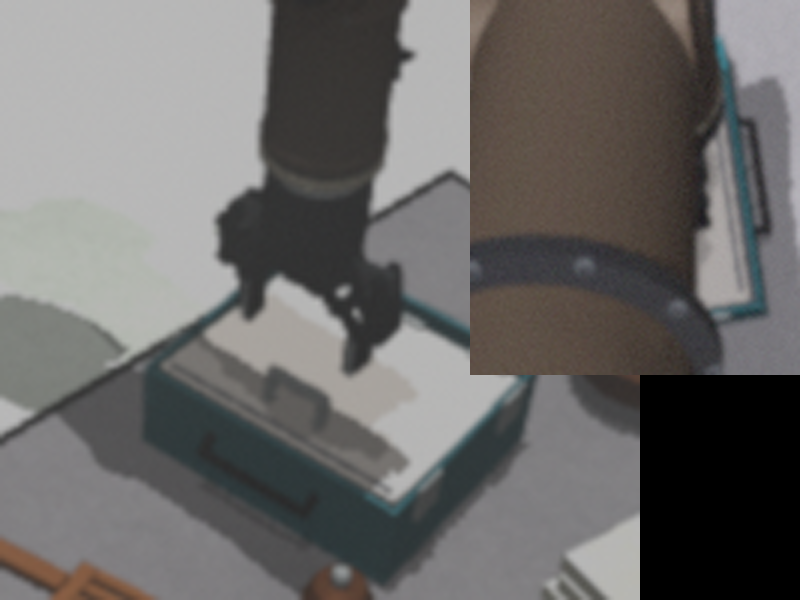

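```bash
python3 - <<'E'
from h import *
for z in(108,113,118,123): print(z,at("scene",(354.3,186.6),z),at("top",(270,186.9),z))
print(proj("scene",[[543,120,113]]),proj("top",[[543,120,113]]))
E
```

```text
108 [535.386 133.702 108.   ] [544.163 125.369 108.   ]
113 [538.72  129.966 113.   ] [543.062 124.763 113.   ]
118 [542.053 126.23  118.   ] [541.961 124.156 118.   ]
123 [545.387 122.493 123.   ] [540.86 123.55 123.  ]
[[352.938 188.832]] [[271.884 186.948]]
```

{"fn": "move_arm", "kwargs": {"deltas": [[1,4,-3.5,20,0,0,0],[1,0,0,20,0,0,0],[1,0,0,13,0,0,0],[1,0,0,10,0,0,0],[1,0,0,0,0,0,0]]}}

```text
time_s: 4.15
ee_pos: [540.4, 128.3, 272.5]
tool_rot: [-3.139, -0.0, 1.749]
wrist_force: [-0.1, -1.0, 0.2]
grip_width: 85.4
```

{"fn": "move_arm", "kwargs": {"deltas": [[0.75,0,0,0,0,0,0],[0.6,0,0,0,0,0,0],[0.5,0,0,0,0,0,0],[0.4,0,0,0,0,0,0],[0.4,0,0,0,0,0,0]]}}

```text
time_s: 4.57
ee_pos: [542.5, 127.3, 275.3]
tool_rot: [3.139, -0.001, 1.747]
wrist_force: [3.5, 0.5, 1.4]
grip_width: 55.0
```

{"fn": "move_arm", "kwargs": {"deltas": [[0.4,0,0,0,0,0,0],[0.4,0,0,0,0,0,0],[0.4,0,0,0,0,0,0]]}}

```text
time_s: 4.82
ee_pos: [542.5, 127.2, 274.9]
tool_rot: [3.139, -0.0, 1.747]
wrist_force: [5.5, 1.7, 1.9]
grip_width: 55.1
```

```bash
python3 - <<'E'
import numpy as np
a=np.linspace(.246,1.966,21);R=167.9
for i,(x,z) in enumerate(zip(-np.diff(R*np.cos(a)),-np.diff(R*np.sin(a)))): print(f"[0.4, {x:.1f}, 0, {z:.1f}, 0, 0, 0],",end="\n" if i%5==4 else " ")
E
```

```text
[0.4, 4.1, 0, -13.8, 0, 0, 0], [0.4, 5.3, 0, -13.4, 0, 0, 0], [0.4, 6.4, 0, -12.9, 0, 0, 0], [0.4, 7.5, 0, -12.3, 0, 0, 0], [0.4, 8.5, 0, -11.6, 0, 0, 0],
[0.4, 9.5, 0, -10.9, 0, 0, 0], [0.4, 10.4, 0, -10.0, 0, 0, 0], [0.4, 11.2, 0, -9.1, 0, 0, 0], [0.4, 12.0, 0, -8.1, 0, 0, 0], [0.4, 12.6, 0, -7.0, 0, 0, 0],
[0.4, 13.2, 0, -5.9, 0, 0, 0], [0.4, 13.6, 0, -4.8, 0, 0, 0], [0.4, 14.0, 0, -3.6, 0, 0, 0], [0.4, 14.2, 0, -2.4, 0, 0, 0], [0.4, 14.4, 0, -1.1, 0, 0, 0],
[0.4, 14.4, 0, 0.1, 0, 0, 0], [0.4, 14.4, 0, 1.4, 0, 0, 0], [0.4, 14.2, 0, 2.6, 0, 0, 0], [0.4, 13.9, 0, 3.8, 0, 0, 0], [0.4, 13.5, 0, 5.0, 0, 0, 0],
```

{"fn": "move_arm", "kwargs": {"deltas": [[0.4,4.1,0,-13.8,0,0,0],[0.4,5.3,0,-13.4,0,0,0],[0.4,6.4,0,-12.9,0,0,0],[0.4,7.5,0,-12.3,0,0,0],[0.4,8.5,0,-11.6,0,0,0]]}}

```text
time_s: 5.23
ee_pos: [536.9, 158.9, 338.9]
tool_rot: [3.139, -0.0, 1.747]
wrist_force: [10.4, 4.9, -9.7]
grip_width: 55.1
```

{"fn": "move_arm", "kwargs": {"deltas": [[0.4,9.5,0,-10.9,0,0,0],[0.4,10.4,0,-10.0,0,0,0]]}}

```text
time_s: 5.4
ee_pos: [533.5, 178.3, 359.7]
tool_rot: [3.138, 0.0, 1.746]
wrist_force: [11.7, 4.0, -11.3]
grip_width: 55.1
```

Forces are modest; continue the arc.

{"fn": "move_arm", "kwargs": {"deltas": [[0.4,11.2,0,-9.1,0,0,0],[0.4,12.0,0,-8.1,0,0,0],[0.4,12.6,0,-7.0,0,0,0],[0.4,13.2,0,-5.9,0,0,0],[0.4,13.6,0,-4.8,0,0,0]]}}

```text
time_s: 5.82
ee_pos: [522.9, 239.0, 394.4]
tool_rot: [3.138, 0.002, 1.745]
wrist_force: [11.8, -0.4, -8.8]
grip_width: 55.0
```

{"fn": "move_arm", "kwargs": {"deltas": [[0.4,14.0,0,-3.6,0,0,0],[0.4,14.2,0,-2.4,0,0,0],[0.4,14.4,0,-1.1,0,0,0],[0.4,14.4,0,0.1,0,0,0]]}}

```text
time_s: 6.15
ee_pos: [513.2, 294.6, 401.9]
tool_rot: [3.138, 0.002, 1.744]
wrist_force: [8.6, -2.9, -0.0]
grip_width: 54.5
```

{"fn": "move_arm", "kwargs": {"deltas": [[0.4,14.4,0,1.4,0,0,0],[0.4,14.2,0,2.6,0,0,0],[0.4,13.9,0,3.8,0,0,0],[0.4,13.5,0,5.0,0,0,0]]}}

```text
time_s: 6.48
ee_pos: [503.3, 350.7, 389.8]
tool_rot: [3.137, -0.0, 1.745]
wrist_force: [5.9, 0.2, 6.4]
grip_width: 54.8
```

{"fn": "move_arm", "kwargs": {"deltas": [[0.8,0,0,0,0,0,0],[1,0,0,0,0,0,0],[1,0,0,0,0,0,0],[1,0,0,-10,0,0,0],[1,0,0,-20,0,0,0]]}}

```text
time_s: 6.9
ee_pos: [501.3, 349.6, 416.9]
tool_rot: [-3.137, 0.003, 1.746]
wrist_force: [-0.8, -0.1, 0.2]
grip_width: 84.9
```

{"fn": "move_arm", "kwargs": {"deltas": [[1,0,0,-30,0,0,0],[1,0,0,-30,0,0,0],[1,0,0,0,0,0,0]]}}

```text
time_s: 7.15
ee_pos: [503.1, 349.9, 485.2]
tool_rot: [3.134, -0.004, 1.745]
wrist_force: [1.7, 0.1, 1.1]
grip_width: 85.4
```

{"fn": "move_arm", "kwargs": {"deltas": [[1,-37,-4.2,0,0,0,0],[1,-37,-4.2,0,0,0,0],[1,-37,-4.2,0,0,0,0],[1,-37,-4.2,0,0,0,0],[1,-37,-4.2,0,0,0,0]]}}

```text
time_s: 7.57
ee_pos: [513.2, 162.2, 479.0]
tool_rot: [3.141, -0.0, 1.746]
wrist_force: [2.2, 0.6, -0.4]
grip_width: 85.1
```

{"fn": "move_arm", "kwargs": {"deltas": [[1,-37,-4.2,10,0,0,0],[1,-37,-4.2,10,0,0,0],[1,-37,-4.2,10,0,0,0],[1,-37,-4.2,10,0,0,0],[1,-37,-4.2,10,0,0,0]]}}

```text
time_s: 7.98
ee_pos: [524.6, -23.4, 428.7]
tool_rot: [3.141, -0.001, 1.746]
wrist_force: [1.1, -0.4, 0.7]
grip_width: 85.3
```

{"fn": "move_arm", "kwargs": {"deltas": [[1,-37,-4.2,15,0,0,0],[1,-37,-4.2,15,0,0,0],[1,-37,-4.2,15,0,0,0],[1,-37,-4.2,15,0,0,0],[1,-36,-4,15,0,0,0]]}}

```text
time_s: 8.4
ee_pos: [536.4, -208.2, 353.3]
tool_rot: [3.141, -0.0, 1.746]
wrist_force: [1.9, 0.5, 0.5]
grip_width: 85.4
```

{"fn": "move_arm", "kwargs": {"deltas": [[1,0,0,0,0,0,0.12],[1,0,0,0,0,0,0.12],[1,0,0,0,0,0,0.12],[1,0,0,0,0,0,0.12],[1,0,0,0,0,0,0.12]]}}

```text
time_s: 8.82
ee_pos: [536.5, -206.5, 353.9]
tool_rot: [3.141, -0.001, 1.139]
wrist_force: [0.0, -0.2, -0.1]
grip_width: 85.2
```

{"fn": "move_arm", "kwargs": {"deltas": [[1,0,0,0,0,0,0.12],[1,0,0,0,0,0,0.12],[1,0,0,0,0,0,0.12],[1,0,0,0,0,0,0.12],[1,0,0,0,0,0,0.12]]}}

```text
time_s: 9.23
ee_pos: [536.6, -206.1, 354.0]
tool_rot: [-3.141, -0.001, 0.54]
wrist_force: [1.5, -1.0, -0.0]
grip_width: 84.7
```

{"fn": "move_arm", "kwargs": {"deltas": [[1,0,0,0,0,0,0.12],[1,0,0,0,0,0,0.12],[1,0,0,0,0,0,0.123],[1,0,0,0,0,0,0]]}}

```text
time_s: 9.57
ee_pos: [536.8, -205.8, 353.6]
tool_rot: [-3.141, -0.0, 0.178]
wrist_force: [0.1, 0.1, 0.4]
grip_width: 85.5
```

```bash
python3 - <<'E'
from h import *
s=robot.read_state(); print({k:s[k] for k in("time_s","joint_pos","ee_pos","tool_rot","wrist_force")})
a=optics.get_image("scene"); b=optics.get_image("top"); cv2.imwrite("pics/scene3.png",a); cv2.imwrite("pics/top3.png",b)
W=np.zeros((600,800,3),np.uint8)
W[:600,:400]=cv2.resize(a[130:310,225:345],None,fx=10/3,fy=10/3,interpolation=cv2.INTER_CUBIC)
W[:480,400:800]=cv2.resize(b[130:250,205:305],None,fx=4,fy=4,interpolation=cv2.INTER_CUBIC)
cv2.imwrite("pics/c3.png",W)
R=Ro.from_euler("xyz",s["tool_rot"]).as_matrix()
print(proj("scene",s["ee_pos"]+R[:,2]*165))
E
```

```text
{'time_s': 9.5667, 'joint_pos': array([-0.392,  0.559,  1.004,  1.816, -0.536,  1.068, -0.579]), 'ee_pos': array([ 536.833, -205.843,  353.61 ]), 'tool_rot': array([-3.141, -0.   ,  0.178]), 'wrist_force': array([0.129, 0.117, 0.427])}
[264.434 224.123]
```

View pics/c3.png

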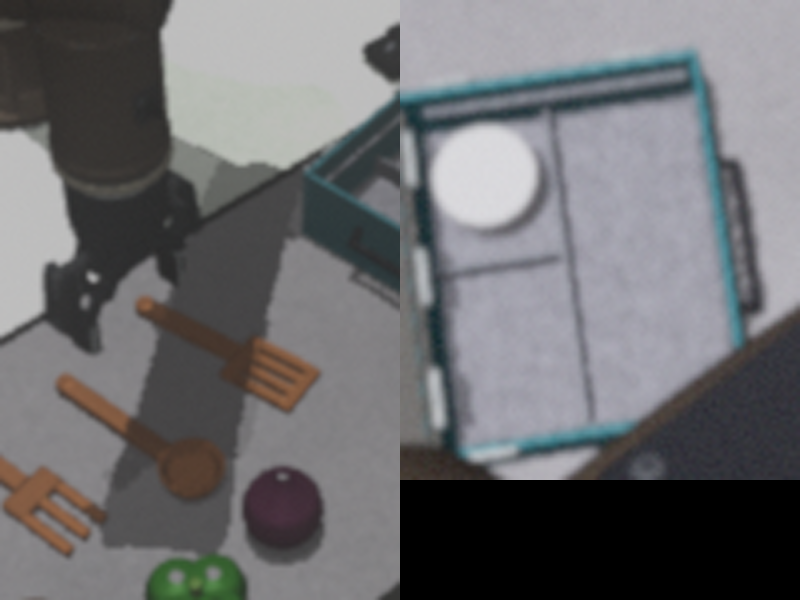

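```bash
python3 - <<'E'
from h import *
h=at("scene",(282.6,270.4),27);t=at("scene",(243.9,244),24)
print(h,t,np.arctan2(*(h-t)[1::-1]), np.linalg.norm(h-t))
H=at("top",(388.9,179.5),28);T=at("top",(401.4,235.3),24);print(H,T,np.arctan2(*(H-T)[1::-1]), np.linalg.norm(H-T))
E
```

```text
[ 592.38  -197.135   27.   ] [ 440.835 -226.494   24.   ] 0.1913609383163177 154.39161149757953
[ 587.178 -195.136   28.   ] [ 432.189 -226.379   24.   ] 0.19891491487742946 158.1575359626833
```

{"fn": "move_arm", "kwargs": {"deltas": [[0.6,1,0,35,0,0,0],[0.6,0,0,35,0,0,0],[0.6,0,0,35,0,0,0],[0.6,0,0,30,0,0,0],[0.6,0,0,15,0,0,0]], "squeeze": 60}}

```text
time_s: 10.08
ee_pos: [537.0, -204.9, 200.1]
tool_rot: [-3.139, 0.003, 0.188]
wrist_force: [-0.4, 0.3, 0.7]
grip_width: 51.4
```

{"fn": "move_arm", "kwargs": {"deltas": [[0.6,0,0,8,0,0,0],[0.6,0,0,5,0,0,0],[0.6,0,0,0,0,0,0]]}}

```text
time_s: 10.33
ee_pos: [538.1, -205.8, 190.2]
tool_rot: [-3.141, -0.0, 0.185]
wrist_force: [-0.4, 0.4, 0.0]
grip_width: 51.6
```

{"fn": "move_arm", "kwargs": {"deltas": [[0.4,0,0,0,0,0,0],[0.25,0,0,0,0,0,0],[0.1,0,0,0,0,0,0],[0,0,0,0,0,0,0],[0,0,0,0,0,0,0]]}}

```text
time_s: 10.75
ee_pos: [538.5, -205.8, 191.5]
tool_rot: [3.141, -0.002, 0.184]
wrist_force: [-0.8, 0.6, 6.2]
grip_width: 15.9
```

{"fn": "move_arm", "kwargs": {"deltas": [[0,0,0,0,0,0,0],[0,0,0,0,0,0,0]]}}

```text
time_s: 10.92
ee_pos: [538.5, -205.8, 191.6]
tool_rot: [3.141, -0.002, 0.184]
wrist_force: [-0.8, 0.4, 7.2]
grip_width: 16.0
```

{"fn": "move_arm", "kwargs": {"deltas": [[0,0,0,-10,0,0,0],[0,0,0,-30,0,0,0],[0,0,0,-35,0,0,0],[0,0,0,-35,0,0,0],[0,0,0,-30,0,0,0]]}}

```text
time_s: 11.33
ee_pos: [537.7, -205.9, 333.3]
tool_rot: [3.141, -0.001, 0.183]
wrist_force: [0.6, 0.1, 0.4]
grip_width: 16.0
```

{"fn": "move_arm", "kwargs": {"deltas": [[0,3.8,-17.2,0,0,0,0],[0,7.6,-34.2,0,0,0,0],[0,7.6,-34.2,0,0,0,0],[0,7.6,-34.2,0,0,0,0],[0,7.6,-34.2,0,0,0,0]]}}

```text
time_s: 11.75
ee_pos: [543.2, -46.5, 331.3]
tool_rot: [-3.141, -0.001, 0.183]
wrist_force: [-0.1, 0.5, -1.1]
grip_width: 15.7
```

{"fn": "move_arm", "kwargs": {"deltas": [[0,7.6,-34.2,0,0,0,0],[0,7.6,-34.2,0,0,0,0],[0,7.6,-34.2,0,0,0,0],[0,7.6,-34.2,0,0,0,0],[0,7.6,-34.2,0,0,0,0]]}}

```text
time_s: 12.17
ee_pos: [549.2, 128.9, 331.3]
tool_rot: [-3.141, -0.001, 0.184]
wrist_force: [1.2, 0.7, -1.2]
grip_width: 15.7
```

{"fn": "move_arm", "kwargs": {"deltas": [[0,3.8,-17.2,0,0,0,0.008],[0,0,0,0,0,0,0],[0,0,0,0,0,0,0]]}}

```text
time_s: 12.42
ee_pos: [550.0, 146.0, 330.8]
tool_rot: [3.141, -0.0, 0.179]
wrist_force: [0.1, -1.3, -0.7]
grip_width: 16.1
```

```bash
python3 - <<'E'
from h import *
s=robot.read_state(); print({k:s[k] for k in("time_s","joint_pos","ee_pos","tool_rot","wrist_force","grip_width")})
a=optics.get_image("scene"); b=optics.get_image("top"); cv2.imwrite("pics/scene4.png",a); cv2.imwrite("pics/top4.png",b)
W=np.zeros((600,800,3),np.uint8)
W[:600,:480]=cv2.resize(a[90:240,300:420],None,fx=4,fy=4,interpolation=cv2.INTER_CUBIC)
W[:384,480:800]=cv2.resize(b[130:250,205:305],None,fx=3.2,fy=3.2,interpolation=cv2.INTER_CUBIC)
cv2.imwrite("pics/c4.png",W)
E
```

```text
{'time_s': 12.4167, 'joint_pos': array([-1.037,  0.602,  1.043,  1.857, -0.603,  1.039, -1.139]), 'ee_pos': array([550.009, 145.953, 330.817]), 'tool_rot': array([ 3.141, -0.   ,  0.179]), 'wrist_force': array([ 0.06 , -1.317, -0.656]), 'grip_width': 16.0947129712185}
```

View pics/c4.png

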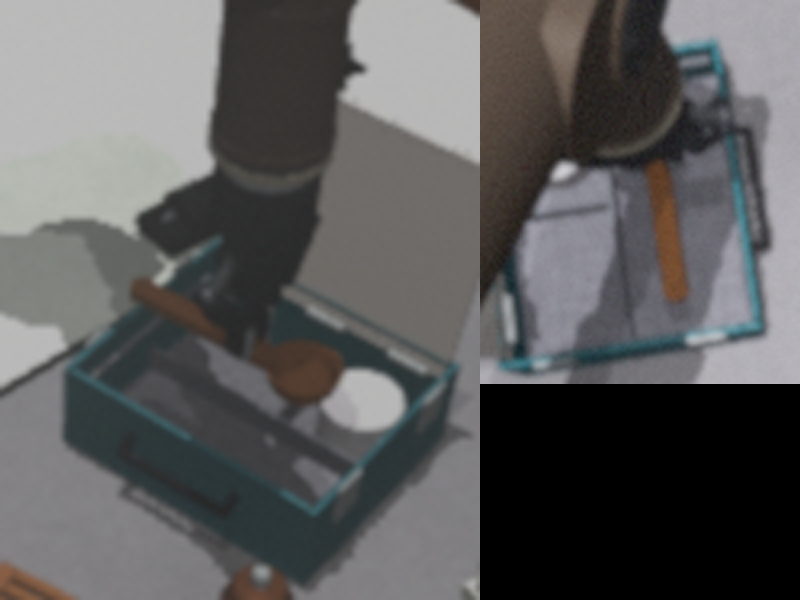

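{"fn": "move_arm", "kwargs": {"deltas": [[0,1,0,30,0,0,0],[0,0,0,35,0,0,0],[0,0,0,30,0,0,0],[0,0,0,18,0,0,0],[0,0,0,8,0,0,0]]}}

```text
time_s: 12.93
ee_pos: [550.4, 143.2, 207.3]
tool_rot: [3.141, 0.003, 0.173]
wrist_force: [-1.3, 0.0, -0.2]
grip_width: 16.1
```

{"fn": "move_arm", "kwargs": {"deltas": [[0,0,0,5,0,0,0],[0,0,0,4,0,0,0],[0,0,0,0,0,0,0]]}}

```text
time_s: 13.18
ee_pos: [551.9, 145.9, 201.3]
tool_rot: [-3.139, -0.002, 0.176]
wrist_force: [-1.2, 6.4, -0.2]
grip_width: 16.1
```

{"fn": "move_arm", "kwargs": {"deltas": [[0,0,0,2,0,0,0],[0,0,0,0,0,0,0],[0,0,0,0,0,0,0]]}}

```text
time_s: 13.43
ee_pos: [552.1, 146.6, 199.9]
tool_rot: [-3.138, -0.003, 0.177]
wrist_force: [-0.7, 10.0, 2.2]
grip_width: 15.7
```

{"fn": "move_arm", "kwargs": {"deltas": [[0,0,-5,-2,0,0,0],[0,0,-6,0,0,0,0],[0,0,0,1,0,0,0],[0,0,0,2,0,0,0],[0,0,0,0,0,0,0]]}}

```text
time_s: 13.85
ee_pos: [549.5, 155.7, 197.6]
tool_rot: [-3.141, -0.001, 0.176]
wrist_force: [-2.2, 1.3, 3.5]
grip_width: 15.9
```

{"fn": "move_arm", "kwargs": {"deltas": [[0.25,0,0,0,0,0,0],[0.32,0,0,0,0,0,0],[0.34,0,0,0,0,0,0],[0.34,0,0,0,0,0,0]]}}

```text
time_s: 14.18
ee_pos: [549.3, 155.5, 197.1]
tool_rot: [3.141, 0.0, 0.175]
wrist_force: [0.5, -0.2, -0.4]
grip_width: 29.0
```

{"fn": "move_arm", "kwargs": {"deltas": [[0.34,0,0,-5,0,0,0],[0.34,0,0,-10,0,0,0],[0.34,0,0,-25,0,0,0],[0.4,0,0,-35,0,0,0],[0.6,0,0,-35,0,0,0]]}}

```text
time_s: 14.6
ee_pos: [548.9, 155.3, 308.8]
tool_rot: [3.141, 0.001, 0.175]
wrist_force: [0.7, 0.7, 1.2]
grip_width: 44.8
```

{"fn": "move_arm", "kwargs": {"deltas": [[1,0,0,-35,0,0,0],[1,0,0,-15,0,0,0],[1,0,0,0,0,0,0]]}}

```text
time_s: 14.85
ee_pos: [550.4, 155.1, 361.8]
tool_rot: [-3.14, -0.006, 0.175]
wrist_force: [-0.5, 0.9, 0.3]
grip_width: 80.5
```

```bash
python3 - <<'E'
from h import *
s=robot.read_state(); print({k:s[k] for k in("time_s","joint_pos","ee_pos","tool_rot","wrist_force","grip_width")})
b=cv2.imread("pics/top3.png")
# bowl: circle of rim in top0 at z=62
im=cv2.imread("pics/top0.png"); hsv=cv2.cvtColor(im,cv2.COLOR_BGR2HSV)
for c in("top","scene"):
    im=cv2.imread(f"pics/{c}0.png")
    hsv=cv2.cvtColor(im,cv2.COLOR_BGR2HSV); m=cv2.inRange(hsv,(3,70,30),(22,255,255))
    n,l,st,ce=cv2.connectedComponentsWithStats(m)
    for i in range(1,n):
        if st[i,4]>60 and np.linalg.norm(at(c,ce[i],37)[:2]-[493,-440])<40:
            x,y,w,h=st[i,:4]; print(c,st[i],[at(c,p,62)[:2] for p in((x-.5,y+h/2),(x+w-.5,y+h/2),(x+w/2,y-.5),(x+w/2,y+h-.5))])
E
```

```text
{'time_s': 14.85, 'joint_pos': array([-1.075,  0.572,  1.078,  1.819, -0.569,  1.093, -1.186]), 'ee_pos': array([550.416, 155.077, 361.829]), 'tool_rot': array([-3.14 , -0.006,  0.175]), 'wrist_force': array([-0.469,  0.936,  0.332]), 'grip_width': 80.46041608762816}
top [469 203  26  23 445] [array([ 485.896, -398.672]), array([ 486.693, -468.549]), array([ 518.818, -437.196]), array([ 456.845, -432.877])]
scene [175 279  24  22 305] [array([ 475.873, -467.811]), array([ 516.969, -419.329]), array([ 465.449, -424.406]), array([ 525.236, -458.535])]
```

```bash
python3 - <<'E'
from h import *
from scipy.optimize import least_squares
a=np.linspace(0,6.28,60); C=np.vstack([np.c_[r*np.cos(a),r*np.sin(a),np.full(60,z)] for z,r in((62,32),(37,32),(12,23))])
def bb(c,p):
    q=proj(c,C+[p[0],p[1],0]); return np.r_[q.min(0),q.max(0)]
obs=dict(top=[468.5,202.5,494.5,225.5],scene=[174.5,278.5,198.5,300.5])
for cs in(["top"],["scene"],["top","scene"]):
    r=least_squares(lambda p:np.concatenate([bb(c,p)-obs[c] for c in cs]),[493,-440]); print(cs,r.x,r.fun)
E
```

```text
['top'] [ 489.34  -439.341] [-1.029 -0.916  0.984  0.903]
['scene'] [ 483.811 -438.771] [-1.031 -2.71   1.06   2.539]
['top', 'scene'] [ 487.075 -439.088] [-1.069 -0.086  0.955  1.733 -0.536 -1.873  1.581  3.416]
```

{"fn": "move_arm", "kwargs": {"deltas": [[1,0,0,0,0,0,-0.121],[1,0,0,0,0,0,-0.121],[1,0,0,0,0,0,-0.121],[1,0,0,0,0,0,-0.121],[1,0,0,0,0,0,-0.121]]}}

```text
time_s: 15.27
ee_pos: [548.9, 155.6, 357.1]
tool_rot: [-3.141, 0.001, 0.786]
wrist_force: [0.2, 0.5, -0.2]
grip_width: 85.5
```

{"fn": "move_arm", "kwargs": {"deltas": [[1,0,0,0,0,0,-0.121],[1,0,0,0,0,0,-0.121],[1,0,0,0,0,0,-0.121],[1,0,0,0,0,0,-0.121],[1,0,0,0,0,0,-0.121]]}}

```text
time_s: 15.68
ee_pos: [548.9, 155.5, 357.0]
tool_rot: [-3.141, 0.0, 1.391]
wrist_force: [-0.2, 0.7, -1.0]
grip_width: 85.2
```

{"fn": "move_arm", "kwargs": {"deltas": [[1,0,0,0,0,0,-0.121],[1,0,0,0,0,0,-0.121],[1,0,0,0,0,0,-0.121],[1,-18,-5.1,0,0,0,0]]}}

```text
time_s: 16.02
ee_pos: [547.2, 140.3, 356.8]
tool_rot: [-3.141, -0.002, 1.761]
wrist_force: [0.4, 0.5, 0.1]
grip_width: 85.0
```

{"fn": "move_arm", "kwargs": {"deltas": [[1,-35.9,-10.2,0,0,0,0],[1,-35.9,-10.2,0,0,0,0],[1,-35.9,-10.2,0,0,0,0],[1,-35.9,-10.2,0,0,0,0],[1,-35.9,-10.2,0,0,0,0]]}}

```text
time_s: 16.43
ee_pos: [528.2, -50.3, 357.1]
tool_rot: [-3.141, -0.0, 1.749]
wrist_force: [1.4, -0.9, -0.1]
grip_width: 85.3
```

```bash
python3 - <<'E'
from h import *
s=robot.read_state(); print({k:s[k] for k in("time_s","joint_pos","ee_pos","tool_rot","wrist_force","grip_width")})
b=optics.get_image("top"); cv2.imwrite("pics/top5.png",b)
for t in("spoon_mid","bowl_mid"):print(t,[(np.array(r["at"]),r["score"],at("top",r["at"][::-1],25 if t[0]=="s" else 37)) for r in optics.tip_of(t,"top")])
E
```

```text
{'time_s': 16.4333, 'joint_pos': array([-0.51 ,  0.373,  0.674,  1.904, -0.281,  0.96 ,  0.472]), 'ee_pos': array([528.157, -50.271, 357.131]), 'tool_rot': array([-3.141, -0.   ,  1.749]), 'wrist_force': array([ 1.352, -0.864, -0.067]), 'grip_width': 85.33108423012975}
spoon_mid [(array([200. , 264.4]), 0.89, array([525.349, 149.574,  25.   ]))]
bowl_mid [(array([212.8, 479.7]), 0.92, array([ 494.716, -440.225,   37.   ]))]
```

{"fn": "move_arm", "kwargs": {"deltas": [[1,-35.9,-10.2,0,0,0,0],[1,-35.9,-10.2,0,0,0,0],[1,-35.9,-10.2,0,0,0,0],[1,-35.9,-10.2,0,0,0,0],[1,-35.9,-10.2,0,0,0,0]]}}

```text
time_s: 17.0
ee_pos: [510.7, -234.4, 356.9]
tool_rot: [-3.141, -0.001, 1.751]
wrist_force: [0.6, 0.8, 0.7]
grip_width: 85.1
```

{"fn": "move_arm", "kwargs": {"deltas": [[1,-35.9,-10.2,0,0,0,0],[1,-35.9,-10.2,0,0,0,0],[1,-35.9,-10.2,0,0,0,0],[1,-35.9,-10.2,0,0,0,0],[1,-35.9,-10.2,0,0,0,0]]}}

```text
time_s: 17.42
ee_pos: [492.8, -420.3, 356.7]
tool_rot: [-3.142, -0.001, 1.751]
wrist_force: [1.1, -0.4, 0.5]
grip_width: 85.3
```

{"fn": "move_arm", "kwargs": {"deltas": [[1,-14,-1,0,0,0,0],[1,0,0,30,0,0,0],[1,0,0,30,0,0,0],[1,0,0,0,0,0,0],[1,0,0,0,0,0,0]]}}

```text
time_s: 17.83
ee_pos: [494.2, -432.3, 295.8]
tool_rot: [-3.139, -0.003, 1.75]
wrist_force: [-0.3, -0.2, 1.0]
grip_width: 85.8
```

```bash
python3 - <<'E'
from h import *
s=robot.read_state(); print({k:s[k] for k in("time_s","joint_pos","ee_pos","tool_rot","wrist_force","grip_width")})
a=optics.get_image("scene"); b=optics.get_image("top"); cv2.imwrite("pics/scene6.png",a);cv2.imwrite("pics/top6.png",b)
c=np.array([530.,150,25]); m,y,l,w=axis(wood("top",b,c,25)); d=m-[531.5,186]; k,q=np.cos(.176),np.sin(.176)
print("spoon",m,y,l,w,"case:",d[0]*k+d[1]*q,-d[0]*q+d[1]*k)
W=np.zeros((600,800,3),np.uint8)
W[:600,:400]=cv2.resize(a[190:340,130:230],None,fx=4,fy=4,interpolation=cv2.INTER_CUBIC)
W[:480,400:800]=cv2.resize(b[130:250,205:305],None,fx=4,fy=4,interpolation=cv2.INTER_CUBIC)
cv2.imwrite("pics/c6.png",W)
print(proj("scene",[s["ee_pos"]-[0,0,165],[492.5,-440,62]]))
E
```

```text
{'time_s': 17.8333, 'joint_pos': array([ 0.246,  0.648,  0.624,  1.645, -0.434,  0.995,  1.195]), 'ee_pos': array([ 494.157, -432.326,  295.806]), 'tool_rot': array([-3.139, -0.003,  1.75 ]), 'wrist_force': array([-0.297, -0.178,  1.011]), 'grip_width': 85.77697179173902}
spoon [537.705 153.84 ] 0.18776816421911768 183.14281714198188 53.280087106245844 case: 0.47804615214124446 -32.74991840042759
[[184.506 272.615]
 [186.949 288.279]]
```

View pics/c6.png

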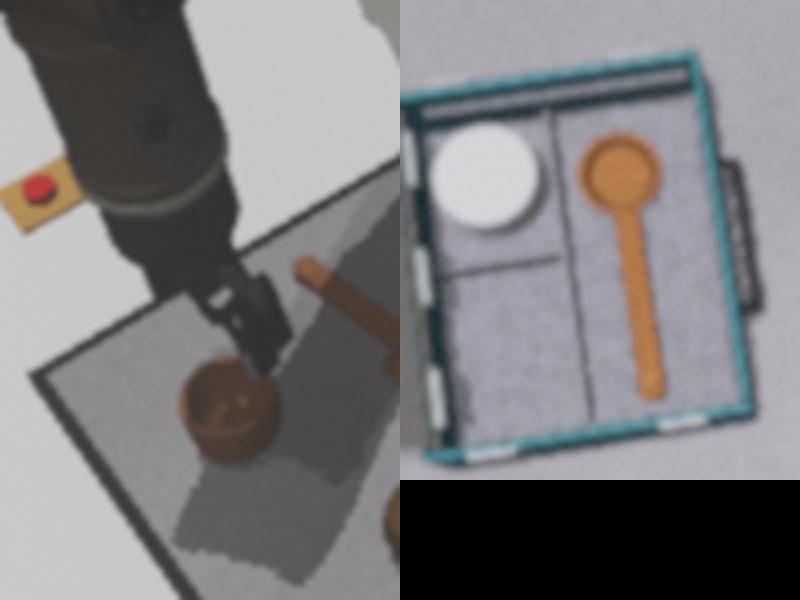

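{"fn": "move_arm", "kwargs": {"deltas": [[1,-7.2,-1.5,10,0,0,0],[1,0,0,30,0,0,0],[1,0,0,30,0,0,0],[1,0,0,15,0,0,0],[1,0,0,8,0,0,0]], "squeeze": 30}}

```text
time_s: 18.35
ee_pos: [493.3, -441.0, 202.5]
tool_rot: [-3.141, -0.001, 1.749]
wrist_force: [0.6, 0.8, -0.5]
grip_width: 85.4
```

{"fn": "move_arm", "kwargs": {"deltas": [[1,0,0,0,0,0,0],[0.85,0,0,0,0,0,0],[0.75,0,0,0,0,0,0],[0.65,0,0,0,0,0,0],[0.5,0,0,0,0,0,0]]}}

```text
time_s: 18.77
ee_pos: [493.9, -442.0, 206.3]
tool_rot: [3.14, 0.003, 1.749]
wrist_force: [-0.6, 1.2, 8.2]
grip_width: 63.8
```

{"fn": "move_arm", "kwargs": {"deltas": [[0.5,0,0,0,0,0,0],[0.5,0,0,0,0,0,0],[0.5,0,0,0,0,0,0]]}}

```text
time_s: 19.02
ee_pos: [493.8, -442.1, 206.2]
tool_rot: [3.14, 0.003, 1.749]
wrist_force: [-0.3, 0.1, 7.8]
grip_width: 63.6
```

{"fn": "move_arm", "kwargs": {"deltas": [[0.5,0,0,-10,0,0,0],[0.5,0,0,-25,0,0,0],[0.5,0,0,-35,0,0,0],[0.5,0,0,-35,0,0,0],[0.5,0,0,-20,0,0,0]]}}

```text
time_s: 19.43
ee_pos: [493.5, -442.0, 334.2]
tool_rot: [3.139, 0.004, 1.748]
wrist_force: [1.1, 0.0, 0.0]
grip_width: 64.0
```

{"fn": "move_arm", "kwargs": {"deltas": [[0.5,17,2.6,0,0,0,0],[0.5,34.6,5.2,0,0,0,0],[0.5,34.6,5.2,0,0,0,0],[0.5,34.6,5.2,0,0,0,0],[0.5,34.6,5.2,0,0,0,0]]}}

```text
time_s: 19.85
ee_pos: [488.6, -282.7, 330.2]
tool_rot: [3.14, 0.0, 1.748]
wrist_force: [1.0, -0.2, -1.0]
grip_width: 63.7
```

{"fn": "move_arm", "kwargs": {"deltas": [[0.5,34.6,5.2,0,0,0,0],[0.5,34.6,5.2,0,0,0,0],[0.5,34.6,5.2,0,0,0,0],[0.5,34.6,5.2,0,0,0,0],[0.5,34.6,5.2,0,0,0,0]]}}

```text
time_s: 20.27
ee_pos: [483.6, -107.8, 330.2]
tool_rot: [3.14, -0.0, 1.748]
wrist_force: [0.7, 0.7, 0.1]
grip_width: 63.7
```

{"fn": "move_arm", "kwargs": {"deltas": [[0.5,34.6,5.2,0,0,0,0],[0.5,34.6,5.2,0,0,0,0],[0.5,34.6,5.2,0,0,0,0],[0.5,34.6,5.2,0,0,0,0],[0.5,34.6,5.2,0,0,0,0]]}}

```text
time_s: 20.68
ee_pos: [478.6, 67.2, 330.3]
tool_rot: [3.14, -0.001, 1.748]
wrist_force: [2.0, 0.1, -0.2]
grip_width: 63.9
```

{"fn": "move_arm", "kwargs": {"deltas": [[0.5,34.6,5.2,0,0,0,0],[0.5,34.6,5.2,0,0,0,0],[0.5,0,0,0,0,0,0],[0.5,0,0,0,0,0,0]]}}

```text
time_s: 21.02
ee_pos: [476.7, 137.7, 329.9]
tool_rot: [3.141, -0.001, 1.753]
wrist_force: [-0.7, -1.6, -0.2]
grip_width: 63.5
```

{"fn": "move_arm", "kwargs": {"deltas": [[0.5,28,4.8,0,0,0,0],[0.5,28,4.8,0,0,0,0],[0.5,28,4.8,0,0,0,0],[0.5,0,0,0,0,0,0],[0.5,0,0,0,0,0,0]]}}

```text
time_s: 21.43
ee_pos: [476.3, 221.0, 329.6]
tool_rot: [3.141, -0.0, 1.75]
wrist_force: [0.6, -0.7, -0.9]
grip_width: 63.8
```

```bash
python3 - <<'E'
from h import *
s=robot.read_state(); print({k:s[k] for k in("time_s","joint_pos","ee_pos","tool_rot","wrist_force","grip_width")})
a=optics.get_image("scene"); cv2.imwrite("pics/scene7.png",a)
cv2.imwrite("pics/c7.png",cv2.resize(a[60:240,290:430],None,fx=3.3,fy=3.3,interpolation=cv2.INTER_CUBIC))
E
```

```text
{'time_s': 21.4333, 'joint_pos': array([-1.012,  0.396,  0.637,  1.947, -0.299,  0.892, -0.042]), 'ee_pos': array([476.336, 220.986, 329.639]), 'tool_rot': array([ 3.141, -0.   ,  1.75 ]), 'wrist_force': array([ 0.563, -0.749, -0.911]), 'grip_width': 63.75756595769613}
```

View pics/c7.png

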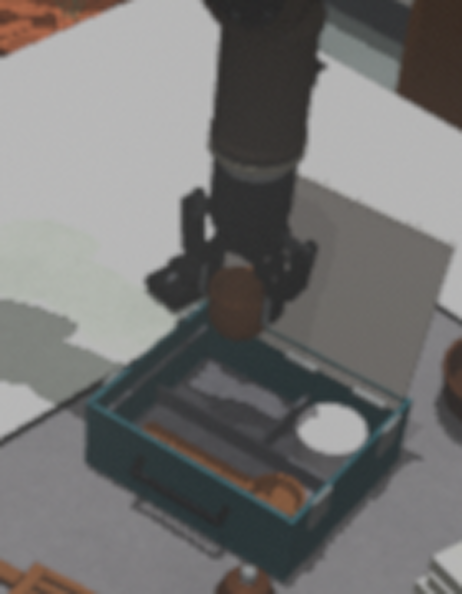

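{"fn": "move_arm", "kwargs": {"deltas": [[0.5,0,0,25,0,0,0],[0.5,0,0,30,0,0,0],[0.5,0,0,25,0,0,0],[0.5,0,0,15,0,0,0],[0.5,0,0,8,0,0,0]]}}

```text
time_s: 21.9
ee_pos: [476.0, 218.3, 224.8]
tool_rot: [-3.139, 0.002, 1.746]
wrist_force: [-0.9, 0.2, -0.1]
grip_width: 64.0
```

{"fn": "move_arm", "kwargs": {"deltas": [[0.5,0,0,7,0,0,0],[0.5,0,0,3,0,0,0],[0.5,0,0,0,0,0,0],[0.5,0,0,0,0,0,0]]}}

```text
time_s: 22.23
ee_pos: [476.6, 220.6, 217.0]
tool_rot: [3.14, -0.0, 1.748]
wrist_force: [0.4, 0.1, -1.8]
grip_width: 63.6
```

{"fn": "move_arm", "kwargs": {"deltas": [[0.5,0,0,2,0,0,0],[0.5,0,0,2,0,0,0],[0.5,0,0,1,0,0,0],[0.5,0,0,0,0,0,0]]}}

```text
time_s: 22.57
ee_pos: [476.5, 221.0, 212.2]
tool_rot: [3.141, -0.001, 1.749]
wrist_force: [-3.2, -1.2, 11.2]
grip_width: 63.8
```

{"fn": "move_arm", "kwargs": {"deltas": [[0.78,0,0,-1,0,0,0],[0.84,0,0,0,0,0,0],[0.88,0,0,0,0,0,0],[0.88,0,0,0,0,0,0],[0.88,0,0,-4,0,0,0]]}}

```text
time_s: 22.98
ee_pos: [477.5, 221.1, 216.6]
tool_rot: [3.138, -0.0, 1.749]
wrist_force: [-0.3, 0.6, -0.0]
grip_width: 75.1
```

{"fn": "move_arm", "kwargs": {"deltas": [[0.88,0,0,-10,0,0,0],[0.88,0,0,-25,0,0,0],[0.88,0,0,-35,0,0,0],[1,0,0,-35,0,0,0],[1,0,0,-20,0,0,0]]}}

```text
time_s: 23.4
ee_pos: [476.5, 220.3, 344.8]
tool_rot: [3.139, -0.001, 1.748]
wrist_force: [0.4, 0.9, 0.6]
grip_width: 85.3
```

```bash
python3 - <<'E'
from h import *
s=robot.read_state(); print({k:s[k] for k in("time_s","ee_pos","tool_rot","wrist_force","grip_width")})
a=optics.get_image("scene"); cv2.imwrite("pics/scene8.png",a)
W=cv2.resize(a[80:240,300:430],None,fx=3.6,fy=3.6,interpolation=cv2.INTER_CUBIC)
cv2.imwrite("pics/c8.png",W)
for t,z in(("spoon_mid",25),("bowl_mid",43),("flap_handle",210)):
    for r in optics.tip_of(t,"scene"):
        p=at("scene",r["at"][::-1],z); d=p[:2]-[531.5,186]; k,q=np.cos(.176),np.sin(.176)
        print(t,r["score"],p,"case",d[0]*k+d[1]*q,-d[0]*q+d[1]*k)
E
```

```text
{'time_s': 23.4, 'ee_pos': array([476.516, 220.349, 344.846]), 'tool_rot': array([ 3.139, -0.001,  1.748]), 'wrist_force': array([0.406, 0.932, 0.644]), 'grip_width': 85.32377868003998}
spoon_mid 0.81 [538.255 150.009  25.   ] case 0.34848537464811713 -36.61735556897715
bowl_mid 0.84 [473.111 222.615  43.   ] case -51.076111442726436 46.27240105539184
flap_handle 0.62 [478.642 364.121 210.   ] case -20.853791805622247 184.6247014422365
```

View pics/c8.png

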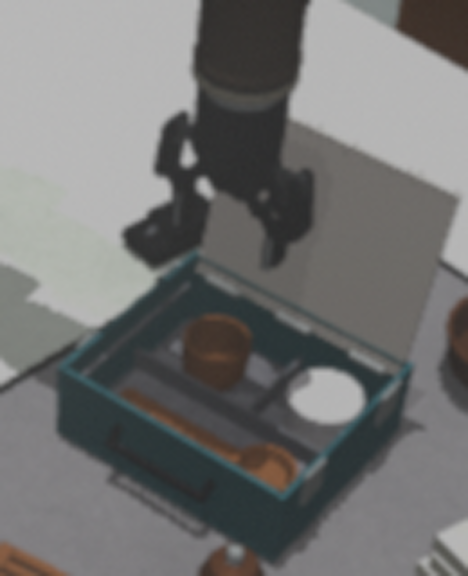

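{"fn": "move_arm", "kwargs": {"deltas": [[1,0,0,-30,0,0,0],[1,0,0,-35,0,0,0],[1,0,0,-35,0,0,0],[1,0,0,-30,0,0,0],[1,0,0,0,0,0,0]], "squeeze": 40}}

```text
time_s: 24.02
ee_pos: [477.3, 220.6, 475.5]
tool_rot: [3.136, -0.002, 1.748]
wrist_force: [1.4, 0.1, 0.6]
grip_width: 85.7
```

{"fn": "move_arm", "kwargs": {"deltas": [[1,31,12.3,0,0,0,0],[1,31,12.3,0,0,0,0],[1,31,12.3,0,0,0,0],[1,31,12.3,0,0,0,0],[1,0,0,0,0,0,0]]}}

```text
time_s: 24.43
ee_pos: [501.2, 359.1, 468.1]
tool_rot: [-3.138, -0.0, 1.757]
wrist_force: [-1.4, 0.7, -0.2]
grip_width: 85.6
```

```bash
python3 - <<'E'
from h import *
s=robot.read_state(); print({k:s[k] for k in("time_s","ee_pos","tool_rot","wrist_force","grip_width")})
E
```

```text
{'time_s': 24.4333, 'ee_pos': array([501.219, 359.055, 468.148]), 'tool_rot': array([-3.138, -0.   ,  1.757]), 'wrist_force': array([-1.441,  0.67 , -0.203]), 'grip_width': 85.61945292057604}
```

{"fn": "move_arm", "kwargs": {"deltas": [[1,0,0,20,0,0,0],[1,0,0,20,0,0,0],[1,0,0,0,0,0,0],[1,0,0,0,0,0,0]]}}

```text
time_s: 24.77
ee_pos: [502.1, 351.3, 429.6]
tool_rot: [-3.138, 0.002, 1.748]
wrist_force: [0.8, -0.2, -0.1]
grip_width: 85.4
```

{"fn": "move_arm", "kwargs": {"deltas": [[1,0,1,20,0,0,0],[1,0,0,15,0,0,0],[1,0,0,5,0,0,0],[1,0,0,0,0,0,0],[0.8,0,0,0,0,0,0]]}}

```text
time_s: 25.18
ee_pos: [504.0, 351.7, 392.2]
tool_rot: [3.141, -0.0, 1.749]
wrist_force: [0.6, -0.3, 0.1]
grip_width: 75.5
```

{"fn": "move_arm", "kwargs": {"deltas": [[0.6,0,0,0,0,0,0],[0.4,0,0,0,0,0,0],[0.4,0,0,0,0,0,0],[0.4,0,0,0,0,0,0],[0.4,0,0,0,0,0,0]]}}

```text
time_s: 25.6
ee_pos: [503.8, 352.0, 392.7]
tool_rot: [3.14, -0.002, 1.749]
wrist_force: [-2.3, 0.8, 5.1]
grip_width: 54.6
```

{"fn": "move_arm", "kwargs": {"deltas": [[0.4,-13.5,0,-5.0,0,0,0],[0.4,-13.9,0,-3.8,0,0,0],[0.4,-14.2,0,-2.6,0,0,0],[0.4,-14.4,0,-1.4,0,0,0],[0.4,-14.4,0,-0.1,0,0,0]]}}

```text
time_s: 26.02
ee_pos: [516.3, 281.0, 404.9]
tool_rot: [3.141, -0.001, 1.748]
wrist_force: [-1.6, 3.9, 0.1]
grip_width: 54.6
```

{"fn": "move_arm", "kwargs": {"deltas": [[0.4,-14.4,0,1.1,0,0,0],[0.4,-14.2,0,2.4,0,0,0],[0.4,-14.0,0,3.6,0,0,0],[0.4,-13.6,0,4.8,0,0,0],[0.4,-13.2,0,5.9,0,0,0]]}}

```text
time_s: 26.43
ee_pos: [528.5, 211.6, 386.7]
tool_rot: [-3.141, 0.0, 1.747]
wrist_force: [-3.9, 2.1, 5.9]
grip_width: 54.0
```

{"fn": "move_arm", "kwargs": {"deltas": [[0.4,-12.6,0,7.0,0,0,0],[0.4,-12.0,0,8.1,0,0,0],[0.4,-11.2,0,9.1,0,0,0],[0.4,-10.4,0,10.0,0,0,0],[0.4,-9.5,0,10.9,0,0,0]]}}

```text
time_s: 26.85
ee_pos: [538.4, 155.2, 341.4]
tool_rot: [-3.141, 0.002, 1.746]
wrist_force: [-3.6, -3.2, 8.6]
grip_width: 54.7
```

{"fn": "move_arm", "kwargs": {"deltas": [[0.4,-8.5,0,11.6,0,0,0],[0.4,-7.5,0,12.3,0,0,0],[0.4,-6.4,0,12.9,0,0,0],[0.4,-5.3,0,13.4,0,0,0],[0.4,0,0,0,0,0,0]]}}

```text
time_s: 27.27
ee_pos: [543.4, 126.7, 289.5]
tool_rot: [-3.141, 0.005, 1.744]
wrist_force: [0.8, -8.8, 2.1]
grip_width: 54.5
```

{"fn": "move_arm", "kwargs": {"deltas": [[0.4,-3,0,9,0,0,0],[0.4,-1,0,6,0,0,0],[0.4,-1,0,5,0,0,0],[0.4,0,0,3,0,0,0],[0.4,0,0,0,0,0,0]]}}

```text
time_s: 27.68
ee_pos: [544.3, 121.2, 267.7]
tool_rot: [-3.141, 0.006, 1.743]
wrist_force: [0.1, -12.8, 2.6]
grip_width: 54.6
```

{"fn": "move_arm", "kwargs": {"deltas": [[0.4,0,0,2,0,0,0],[0.4,0,0,2,0,0,0],[0.4,0,0,0,0,0,0]]}}

```text
time_s: 27.93
ee_pos: [544.4, 120.7, 264.0]
tool_rot: [-3.141, 0.007, 1.743]
wrist_force: [0.2, -14.6, 1.0]
grip_width: 54.5
```

{"fn": "move_arm", "kwargs": {"deltas": [[0.4,-3,0,2,0,0,0],[0.4,0,0,2,0,0,0],[0.4,0,0,0,0,0,0]]}}

```text
time_s: 28.18
ee_pos: [544.6, 119.6, 259.9]
tool_rot: [-3.141, 0.004, 1.745]
wrist_force: [1.2, -9.3, 0.1]
grip_width: 54.5
```

{"fn": "move_arm", "kwargs": {"deltas": [[0.4,0,0,2,0,0,0],[0.4,0,0,2,0,0,0],[0.4,0,0,0,0,0,0]]}}

```text
time_s: 28.43
ee_pos: [544.7, 119.0, 258.1]
tool_rot: [-3.141, 0.003, 1.744]
wrist_force: [-9.5, -10.9, 32.2]
grip_width: 54.4
```

{"fn": "move_arm", "kwargs": {"deltas": [[0.4,0,0,-1,0,0,0],[0.6,0,0,-1,0,0,0],[0.9,0,0,0,0,0,0],[1,0,0,0,0,0,0],[1,0,0,0,0,0,0]]}}

```text
time_s: 28.85
ee_pos: [544.6, 123.4, 257.8]
tool_rot: [-3.141, 0.001, 1.748]
wrist_force: [-0.9, -0.4, 0.3]
grip_width: 85.4
```

{"fn": "move_arm", "kwargs": {"deltas": [[1,0,0,-10,0,0,0],[1,0,0,-20,0,0,0],[1,0,0,-30,0,0,0],[1,0,0,-30,0,0,0],[1,0,0,0,0,0,0]]}}

```text
time_s: 29.27
ee_pos: [546.4, 123.8, 353.7]
tool_rot: [3.134, -0.001, 1.748]
wrist_force: [1.9, -1.1, 0.6]
grip_width: 85.6
```

{"fn": "move_arm", "kwargs": {"deltas": [[1,-33.5,-13.6,0,0,0,0],[1,-33.5,-13.6,0,0,0,0],[1,-33.5,-13.6,0,0,0,0],[1,-33.5,-13.6,0,0,0,0],[1,-33.5,-13.6,0,0,0,0]], "squeeze": 60}}

```text
time_s: 29.68
ee_pos: [506.7, -54.2, 348.6]
tool_rot: [3.141, 0.0, 1.75]
wrist_force: [0.6, -0.2, 0.4]
grip_width: 85.4
```

{"fn": "move_arm", "kwargs": {"deltas": [[1,-33.5,-13.6,0,0,0,0],[1,0,0,0,0,0,0.122],[1,0,0,0,0,0,0.122],[1,0,0,0,0,0,0.122],[1,0,0,0,0,0,0.122]]}}

```text
time_s: 30.1
ee_pos: [499.8, -88.6, 348.5]
tool_rot: [3.141, -0.0, 1.254]
wrist_force: [0.3, 0.1, -0.2]
grip_width: 85.3
```

{"fn": "move_arm", "kwargs": {"deltas": [[0.8,0,0,0,0,0,0.122],[0.7,0,0,0,0,0,0.122],[0.6,0,0,0,0,0,0.122],[0.6,0,0,0,0,0,0.122],[0.6,0,0,0,0,0,0.122]]}}

```text
time_s: 30.52
ee_pos: [499.9, -88.1, 348.5]
tool_rot: [3.142, -0.001, 0.645]
wrist_force: [-0.2, -1.3, 0.1]
grip_width: 51.4
```

{"fn": "move_arm", "kwargs": {"deltas": [[0.6,0,0,0,0,0,0.122],[0.6,0,0,0,0,0,0.122],[0.6,0,0,0,0,0,0.122],[0.6,0,0,0,0,0,0],[0.6,0,0,0,0,0,0]]}}

```text
time_s: 30.93
ee_pos: [499.9, -88.0, 348.1]
tool_rot: [3.141, 0.0, 0.289]
wrist_force: [-0.0, -0.1, -0.1]
grip_width: 51.0
```

```bash
python3 - <<'E'
from h import *
s=robot.read_state(); print({k:s[k] for k in("time_s","joint_pos","ee_pos","tool_rot","wrist_force","grip_width")})
a=optics.get_image("scene"); b=optics.get_image("top"); cv2.imwrite("pics/scene9.png",a);cv2.imwrite("pics/top9.png",b)
for z in(104,108,112): print("handle z",z,[at(c,r["at"][::-1],z) for c in("scene","top") for r in optics.tip_of("flap_handle",c)[:1]])
print([ (r["score"],at(c,r["at"][::-1],19)) for c in("scene","top") for r in optics.tip_of("turner_mid",c)[:1]])
print(axis(wood("scene",a,np.array([495,-90,19]),19)))
W=np.zeros((600,800,3),np.uint8)
W[:600,:460]=cv2.resize(a[130:280,250:365],None,fx=4,fy=4,interpolation=cv2.INTER_CUBIC)
W[:408,460:800]=cv2.resize(b[130:250,205:305],None,fx=3.4,fy=3.4,interpolation=cv2.INTER_CUBIC)
cv2.imwrite("pics/c9.png",W)
E
```

```text
{'time_s': 30.9333, 'joint_pos': array([-0.72 ,  0.484,  1.117,  1.984, -0.52 ,  0.997, -0.633]), 'ee_pos': array([499.909, -87.954, 348.125]), 'tool_rot': array([3.141, 0.   , 0.289]), 'wrist_force': array([-0.005, -0.095, -0.134]), 'grip_width': 51.01586088609669}
handle z 104 [array([530.956, 123.674, 104.   ]), array([542.305, 115.051, 104.   ])]
handle z 108 [array([533.63 , 120.738, 108.   ]), array([541.436, 114.612, 108.   ])]
handle z 112 [array([536.303, 117.801, 112.   ]), array([540.567, 114.173, 112.   ])]
[(0.61, array([493.336, -95.467,  19.   ]))]
(array([ 436.421, -107.357]), np.float64(0.2794057651665115), np.float64(63.64320594865066), np.float64(12.613059064136486))
```

View pics/c9.png

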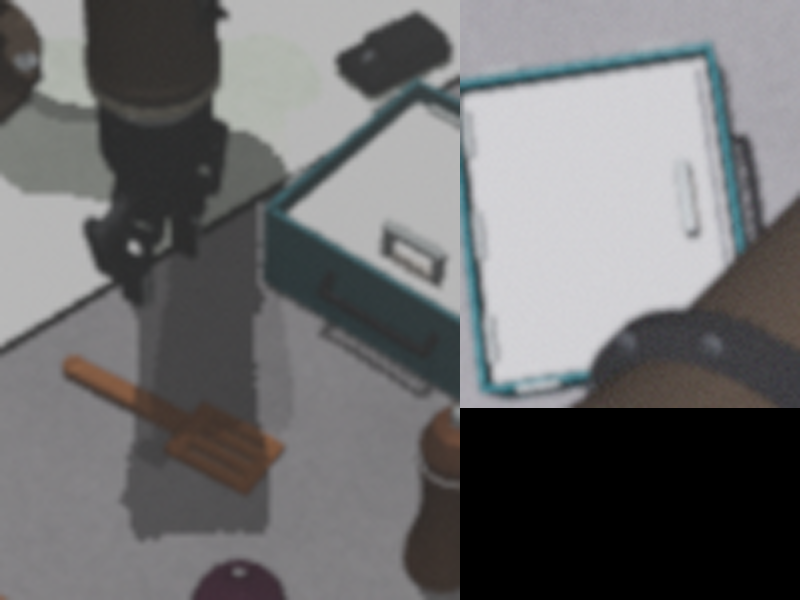

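{"fn": "move_arm", "kwargs": {"deltas": [[0.6,0,1,30,0,0,0.01],[0.6,0,0,35,0,0,0],[0.6,0,0,35,0,0,0],[0.6,0,0,30,0,0,0],[0.6,0,0,15,0,0,0]]}}

```text
time_s: 31.85
ee_pos: [499.1, -88.7, 199.9]
tool_rot: [-3.14, 0.003, 0.275]
wrist_force: [-0.3, -0.5, -0.1]
grip_width: 51.2
```

{"fn": "move_arm", "kwargs": {"deltas": [[0.6,0,0,7,0,0,0],[0.6,0,0,3.5,0,0,0],[0.6,0,0,0,0,0,0],[0.4,0,0,0,0,0,0],[0.25,0,0,0,0,0,0]]}}

```text
time_s: 32.27
ee_pos: [500.7, -89.2, 193.6]
tool_rot: [3.141, -0.002, 0.275]
wrist_force: [0.8, -0.4, 0.4]
grip_width: 28.2
```

{"fn": "move_arm", "kwargs": {"deltas": [[0.1,0,0,0,0,0,0],[0,0,0,0,0,0,0],[0,0,0,0,0,0,0],[0,0,0,0,0,0,0]]}}

```text
time_s: 32.6
ee_pos: [500.6, -89.1, 193.7]
tool_rot: [3.142, -0.002, 0.275]
wrist_force: [-2.3, 1.0, 9.7]
grip_width: 15.8
```

{"fn": "move_arm", "kwargs": {"deltas": [[0,0,0,-10,0,0,0],[0,0,0,-30,0,0,0],[0,0,0,-35,0,0,0],[0,0,0,-35,0,0,0],[0,0,0,-20,0,0,0]]}}

```text
time_s: 33.02
ee_pos: [500.3, -89.9, 326.3]
tool_rot: [3.14, -0.003, 0.274]
wrist_force: [1.0, -0.1, 0.1]
grip_width: 15.6
```

{"fn": "move_arm", "kwargs": {"deltas": [[0,0,0,0,0,0,0.05],[0,0,0,0,0,0,0.05],[0,6.3,-21.6,0,0,0,0],[0,9.6,-33,0,0,0,0],[0,9.6,-33,0,0,0,0]]}}

```text
time_s: 33.43
ee_pos: [509.8, 1.7, 323.7]
tool_rot: [-3.141, -0.001, 0.172]
wrist_force: [-0.0, 1.3, -0.8]
grip_width: 15.4
```

{"fn": "move_arm", "kwargs": {"deltas": [[0,9.6,-33,0,0,0,0],[0,9.6,-33,0,0,0,0],[0,9.6,-33,0,0,0,0],[0,9.6,-33,0,0,0,0],[0,9.6,-33,0,0,0,0]]}}

```text
time_s: 33.85
ee_pos: [528.3, 174.3, 323.5]
tool_rot: [-3.141, -0.001, 0.175]
wrist_force: [1.1, 0.5, -0.2]
grip_width: 15.9
```

{"fn": "move_arm", "kwargs": {"deltas": [[0,9.6,-33,0,0,0,0],[0,0,0,0,0,0,0],[0,0,0,0,0,0,0]]}}

```text
time_s: 34.1
ee_pos: [532.0, 209.0, 322.9]
tool_rot: [3.141, -0.0, 0.179]
wrist_force: [-0.1, -1.7, -0.8]
grip_width: 15.6
```

```bash
python3 - <<'E'
from h import *
s=robot.read_state(); print({k:s[k] for k in("time_s","joint_pos","ee_pos","tool_rot","wrist_force","grip_width")})
a=optics.get_image("scene"); cv2.imwrite("pics/scene10.png",a)
cv2.imwrite("pics/c10.png",cv2.resize(a[80:240,300:430],None,fx=3.6,fy=3.6,interpolation=cv2.INTER_CUBIC))
E
```

```text
{'time_s': 34.1, 'joint_pos': array([-1.179,  0.658,  1.116,  1.861, -0.679,  1.065, -1.181]), 'ee_pos': array([531.999, 209.036, 322.859]), 'tool_rot': array([ 3.141, -0.   ,  0.179]), 'wrist_force': array([-0.097, -1.702, -0.792]), 'grip_width': 15.611764948050224}
```

View pics/c10.png

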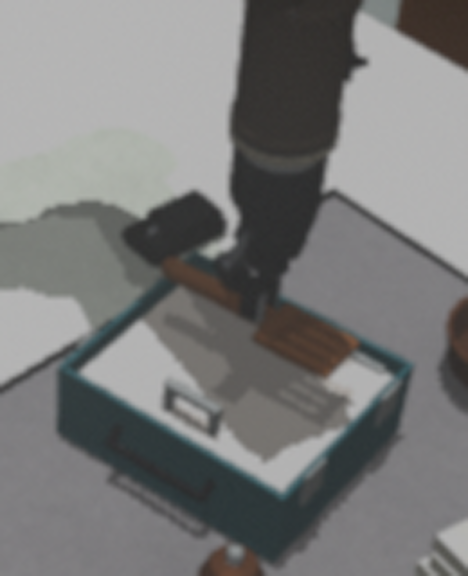

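{"fn": "move_arm", "kwargs": {"deltas": [[0,0,0,20,0,0,0],[0,0,0,20,0,0,0],[0,0,0,10,0,0,0],[0,0,0,5,0,0,0],[0,0,0,2,0,0,0]]}}

```text
time_s: 34.57
ee_pos: [532.3, 205.6, 265.4]
tool_rot: [3.141, 0.001, 0.173]
wrist_force: [-0.9, -0.2, -1.0]
grip_width: 15.5
```

{"fn": "move_arm", "kwargs": {"deltas": [[0,0,0,2,0,0,0],[0,0,0,0,0,0,0],[0,0,0,1.5,0,0,0],[0,0,0,0,0,0,0]]}}

```text
time_s: 34.9
ee_pos: [532.5, 206.6, 262.4]
tool_rot: [-3.141, -0.001, 0.175]
wrist_force: [-0.4, -0.4, -0.6]
grip_width: 15.6
```

{"fn": "move_arm", "kwargs": {"deltas": [[0,0,0,1,0,0,0],[0,0,0,0.5,0,0,0],[0,0,0,0,0,0,0],[0,0,0,0,0,0,0]]}}

```text
time_s: 35.23
ee_pos: [532.5, 206.5, 261.7]
tool_rot: [-3.141, -0.001, 0.175]
wrist_force: [-4.0, -0.2, 11.5]
grip_width: 15.7
```

Contact; release and retreat.

{"fn": "move_arm", "kwargs": {"deltas": [[0.2,0,0,0,0,0,0],[0.35,0,0,0,0,0,0],[0.45,0,0,0,0,0,0],[0.45,0,0,-3,0,0,0],[0.45,0,0,-8,0,0,0]]}}

```text
time_s: 35.65
ee_pos: [532.0, 206.7, 271.1]
tool_rot: [3.141, 0.002, 0.175]
wrist_force: [-0.7, 0.2, -0.5]
grip_width: 38.8
```

{"fn": "move_arm", "kwargs": {"deltas": [[0.6,0,0,-25,0,0,0],[0.6,0,0,-35,0,0,0],[0.6,0,0,-35,0,0,0],[0.6,-30,0,-20,0,0,0],[0.6,-35,0,0,0,0,0]]}}

```text
time_s: 36.07
ee_pos: [470.6, 194.5, 390.7]
tool_rot: [3.141, -0.007, 0.173]
wrist_force: [-1.3, 0.3, 1.7]
grip_width: 51.7
```

{"fn": "move_arm", "kwargs": {"deltas": [[0.6,-25,30,0,0,0,0],[0.6,0,38,0,0,0,0],[0.6,0,38,0,0,0,0],[0.6,0,38,0,0,0,0],[0.6,0,38,0,0,0,0]]}}

```text
time_s: 36.48
ee_pos: [475.1, 10.2, 387.2]
tool_rot: [-3.141, -0.001, 0.176]
wrist_force: [1.4, 0.1, 0.0]
grip_width: 51.2
```

{"fn": "move_arm", "kwargs": {"deltas": [[0.6,0,38,0,0,0,0],[0.6,0,38,0,0,0,0],[0.6,0,38,0,0,0,0],[0.6,0,0,0,0,0,0],[0.6,0,0,0,0,0,0]]}}

```text
time_s: 36.9
ee_pos: [494.6, -104.1, 387.3]
tool_rot: [3.141, -0.001, 0.167]
wrist_force: [-0.3, 0.5, -0.1]
grip_width: 51.4
```

```bash
python3 - <<'E'
from h import *
s=robot.read_state(); print({k:s[k] for k in("time_s","ee_pos","wrist_force")})
a=optics.get_image("scene"); b=optics.get_image("top"); cv2.imwrite("pics/scene11.png",a);cv2.imwrite("pics/top11.png",b)
k,q=np.cos(.176),np.sin(.176)
for c,im in(("scene",a),("top",b)):
    m,y,l,w=axis(wood(c,im,np.array([527,205,88]),88)); d=m-[531.5,186]
    print(c,"turner",m,y-.176,l,w,"case",d[0]*k+d[1]*q,-d[0]*q+d[1]*k)
W=np.zeros((600,800,3),np.uint8)
W[:600,:468]=cv2.resize(a[80:280,300:456],None,fx=3,fy=3,interpolation=cv2.INTER_CUBIC)
W[:396,470:800]=cv2.resize(b[130:262,200:310],None,fx=3,fy=3,interpolation=cv2.INTER_CUBIC)
cv2.imwrite("pics/c11.png",W)
E
```

```text
{'time_s': 36.9, 'ee_pos': array([ 494.604, -104.142,  387.346]), 'wrist_force': array([-0.281,  0.535, -0.065])}
scene turner [528.332 201.76 ] -0.04784419406344112 181.132876200705 49.59000824783658 case -0.3596667563745566 16.071354630626015
top turner [526.502 205.723] 0.010767768052549198 180.35369044713988 48.67959211370396 case -1.467274212845529 20.29306887499344
```

View pics/c11.png

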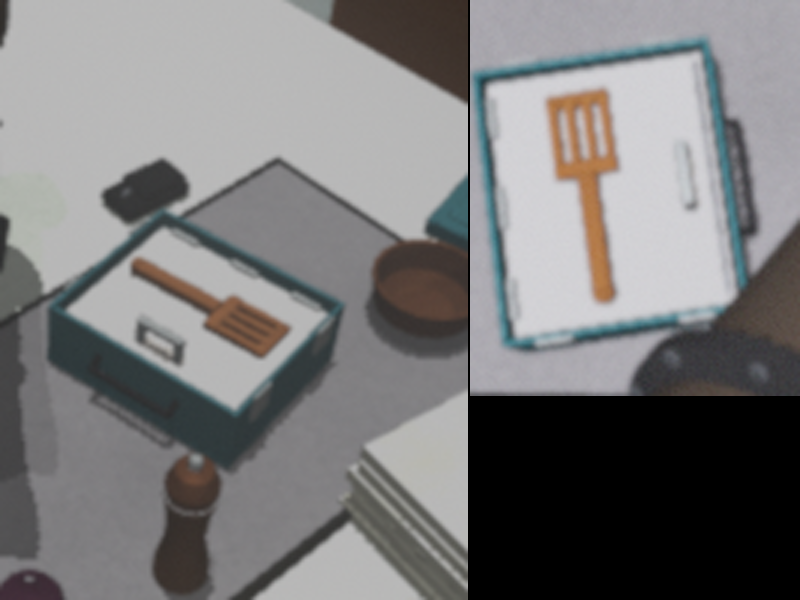

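```bash
python3 -c "
from workcell import robot
print(robot.close_job())"
```

```text
the job is handed in; nothing more can be done
None
```

I packed the case as asked and handed the job in at about 37 s of the 72 s. The hand-in gives no verdict.

**What I did:** I raised the flap by the ends of its handle to about 1.78 rad (reckoned from the arc I drove). I then laid the spoon in the long bay, stood the bowl in the empty short bay, shut the flap the same way and laid the turner on top.

**Last checks** (positions in the case's frame; the case's own position is good to only a few mm):

| Piece | x (mm) | y (mm) | Measured |
|---|---|---|---|
| Spoon | about 0 | about -33 to -37 | before the flap was shut |
| Bowl | about -51 | about +46, looks upright | before the flap was shut |
| Turner | about -1 | about +16 to +20, flat and clear of the handle | at the end |

- **Flap:** It looks fully shut. I pressed it down until the wrist read 32 N. The turner also met it at the height expected for a shut flap.
- **Robot:** It is clear of everything, with wrist force near zero.
- **Bystanders:** No contact was seen. The mouse, mill and larger bowl stood upright in the last picture. I did not measure any bystander's position again.

**What disagreed:**
- **Gripper contact:** While I was lowering the spoon, the gripper leaned on the case's -y wall with about 10 N. I moved it about 10 mm away before setting the spoon down.
- **Network readings:** A top-camera network reading put the spoon about 12 mm off in x. The picture outline and the scene camera both put it near 0.
- **Camera angle for the turner:** The two cameras differ on its turn within the case, -0.05 against +0.01 rad. This does not matter for its fit.

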